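# Seat a plug-in module with its dock's ejector levers

### The arm

A 6-joint arm with a two-finger parallel gripper is mounted at the origin on a cart in front of the work surface, level with it; the furniture and walls round the work are solid. World frame = base frame: x ahead of the robot, y to its left, z up, the work surface at z = 0. Lengths are in m, angles in degrees, forces in N, time in s.
With the tool pointing down it reaches from about 0.375 to 0.9 m from the base axis. Payload 3.1 kg.
Tool frame: the origin (TCP) lies at the very end of the fingers, on their centre line; the grasp point (between the pads) lies bot.hold_point_z behind it (bot.hold_point_z is the distance from the TCP to the grasp point, in m); z points along the fingers, y is the line along which they close (so a half turn about z gives the same grasp; the last joint's range is limited). The gripper opens to 87 mm and grips with 3 to 60 N. Pads are 19 mm wide; open, the fingers measure 117 mm over their backs; the gripper's body (75 mm by 190 mm) begins 51 mm behind the grasp point.
Start: joints at [56.809, 30.224, 82.088, -0, 67.689, -10.227], TCP at [0.244, 0.575, 0.223] pointing down, gripper open.
Joint ranges: [-176.69, 176.69], [-43.24, 126.21], [12.49, 139.97], [-82, 262], [0, 151.66], [-163.58, 163.58]. Speed limits (degrees/s): [159.86, 159.86, 180, 180, 180, 180].

### API

Orientations are given as a 3x3 rotation matrix whose columns are the frame's x, y, z axes.
In Python, from rig import bot gives the robot as it stands.
- The arm moves only by the tool apply_moves, never from a script. Its argument "plan" is one flat list of numbers, 4 for each row, row after row: the shift along the world's x, y, z normalised to -1 to 1, where 1 is 0.05 m, then the turn about the world's z normalised to -1 to 1, where 1 is 10 degrees. A call has 1 to 12 rows; each row shifts and turns the commanded pose from where the row before left it; what a row does not reach is not made up. A row lasts 1/8 s, in which the tool goes at most 62.5 mm and 10.7 degrees, less where a joint would pass 70% of its speed; a pose out of reach is approached as far as the arm can. A call with a number of a shift or a turn outside -1 to 1 is refused whole. A call with a gripper value outside its range is refused whole. "grip" is the closure, from -1 (fully open) to 1 (shut), so that 0 is half open, set as the call begins (left out, the last holds). The fingers move at their own pace and stop on an object; the grip force is fixed at half the most. Time passes only in rows, so rows that do not move let the fingers close. It gives the time, the measured TCP pose, the force, the opening and the grip force at its end, in the units of the state.
- bot.read_state(): the state, without advancing time (a new reading comes with each control period).
- bot.capture(name): name is "side" or "top" or "wrist"; returns (picture, depth): 384x512x3 uint8, red, green, blue; 384x512 float32, m along the optical axis (not along the pixel's ray), 0 where there is no reading.
- bot.camera_info(name): a dict with "vertical_fov" (degrees; the focal length in pixels is half the picture's height over the tangent of half this angle, whatever the lens; pixels are square), "cx", "cy" (the principal point, pixels), "rvec" (rotation vector, rad) and "tvec" (3), from world to camera coordinates, as OpenCV has them; the wrist camera has in their place "mount" (4x4, takes a point from camera to tool coordinates, whose origin is the TCP and whose axes are the flange's). Camera axes: x right, y down, z forward; pixel columns grow to the right and rows downward; lengths in m; the calibration is good to about 2 mm. A picture is of the moment at which its call begins: read the wrist's pose just before it. camera_info takes no time and is no camera call.
- bot.hand_in(): hands the job in; it is judged then, once.
Trained networks look in the newest picture that a camera, given by its name, has taken for a name from the list of things; names that differ only in an ending like _2 or _b are one class to them, and where a whole thing is asked for, a point or a joint stands for the part that bears it (a point fixed in the world has none). Each returns a list of dicts, best first, with "p" (0 to 1); they miss things now and then, are a little off and sometimes report something else, mostly with a low value. They report only what shows in the picture. A call takes as long as a camera call. They do not tell look-alikes from the thing itself.
- bot.outline_of(camera, target): "mask" (384x512 bool, what is visible of it) and "xy" ([column, row] as shares, 0 to 1, of the picture: columns of its width, rows of its height, amid what is visible of it).
- bot.pinpoint(camera, target): "xy" ([column, row] as shares, 0 to 1, of the picture: columns of its width, rows of its height: a listed point, or the origin of a listed thing).
The state is a dict: "time_s": time; "joint_positions": joint angles; "qvel": joint speeds; "tau": joint torques, N m; "position": TCP position; "tcp_rot": TCP orientation; "force": force on the tool from outside, world axes, zero at the start; "moment": the same for the moment, N m; "opening": opening from 0.0 (shut) to 1.0 (fully open); "grasp_force": force on a finger pad.
Only numpy, scipy, OpenCV 4.12 (cv2) and the standard library are available. Lean on these libraries where they do the work, as an engineer would, in place of code of your own. Each camera call takes 0.05 s, during which the arm holds its last target. There are 200 camera calls.

### The job

Plug the loose module into the empty slot of the white dock: let it down upright between the guides until it stands on the contacts, and let go of it while both ejector levers are still swung outward. Then swing the right-hand lever inward all the way and press it firmly home against its stop, with about 20 N, and after it the left-hand lever in the same way, so that they draw the module fully home. Do not push the module itself down into the contacts, do not force the levers (never over 30 N), and leave the other things on the desk where they are.

Things in the scene. Friction and masses are not known exactly. Their poses are not given: they have to be found in the camera images.
- dock: white dock on a grey base plate, fixed to the desk, turned by up to 0.35 rad. Origin on the desk under the slot's centre; x across the slot (away from the robot at zero yaw), y along the slot to the left, z up. Behind the slot (x = 26 to 84 mm, y = -88 to 88) its electronics housing is 58 mm high. All dock positions in these texts are in mm in this frame.
- slot_mouth (a point): centre of the slot's mouth, 60 mm above the desk, axes as the dock's. The slot opens upward: 27 mm wide (x), 107 long (y); guide walls 5 mm thick; sloping lips widen it to about 33 mm at dock z = 66 and its ends to about 111 mm at z = 61. Floor at z = 14.
- contacts (a point): midway between the two contact blocks on the slot's floor, at their top, dock z = 21 as long as they are up. Each block lies under one end of the module, 36 to 48 mm from the middle. A module stands on them 7 mm proud of home; each stays up until that end is pressed with about 18 N, and then stays where it is pressed to.
- lever_left (a joint): dark metal ejector lever at the slot's left end (dock +y). Value: angle in rad; 0 = home, a hard stop, the handle leaning 0.4 inward over the module; grows as the handle swings outward (dock +y), at most 1.1; stays where left. Stiff (3 to 6 N at the bar) down to about 0.37; from there its toe presses that end of the module down, which takes 8 to 13 N at the bar up to the stop. Let go short of a firm stop it springs back a little.
- lever_right (a joint): dark metal ejector lever at the slot's right end (dock -y). Value: angle in rad; 0 = home, a hard stop, the handle leaning 0.4 inward over the module; grows as the handle swings outward (dock -y), at most 1.1; stays where left. Stiff (3 to 6 N at the bar) down to about 0.37; from there its toe presses that end of the module down, which takes 8 to 13 N at the bar up to the stop. Let go short of a firm stop it springs back a little.
- hinge_left (a point): the left lever's hinge axis (parallel to dock x), at dock y = +67, z = 67, between two cheeks 76 mm high. From here the handle runs 50 mm to its bar (upright when the lever reads 0.4), and a toe, 19 mm long and 5 thick, points toward the slot when the lever is home and rises clear of the slot as the lever opens.
- hinge_right (a point): the right lever's hinge axis (parallel to dock x), at dock y = -67, z = 67, between two cheeks 76 mm high. From here the handle runs 50 mm to its bar (upright when the lever reads 0.4), and a toe, 19 mm long and 5 thick, points toward the slot when the lever is home and rises clear of the slot as the lever opens.
- lever_left_bar (a point): centre of the left lever's handle bar: a round bar 10 mm thick and 40 mm long, parallel to the dock's x, 50 mm from the hinge (dock |y| = 48, z = 113 when home; |y| about 93 to 99, z about 105 to 110 when open). Push it from its outer side along its arc.
- lever_right_bar (a point): centre of the right lever's handle bar: a round bar 10 mm thick and 40 mm long, parallel to the dock's x, 50 mm from the hinge (dock |y| = 48, z = 113 when home; |y| about 93 to 99, z about 105 to 110 when open). Push it from its outer side along its arc.
- module_grip (a point): centre of the white grip tab on top of the loose module, 78 mm above its underside and midway; axes: x across its thickness, y along its length, z up. Tab 16 mm thick (x), 44 long (y), from 62 to 92 mm above the underside; below it, from 50 to 62, a neck 16 thick and 76 long. In the slot this point is at dock z = 99 when standing on the contacts, 92 when fully home.
- module: loose plug-in module standing upright on the desk, 0.25 kg, the same both ways round; origin under its centre, axes as module_grip. Its grey body below the neck is 24 mm thick (x), 104 long (y) (98 in its lowest 30 mm) and 50 high; the body's top forms a shoulder at either end, on which the lever toes press.
- saline_bottle: white bottle, 44 mm thick, 134 tall, origin under its centre. Bystander, not part of the job.
- tape_roll: roll of tan tape lying flat, 100 mm wide, 25 high, origin under its centre. Bystander, not part of the job.
- vial_0: small white vial with green cap, 22 mm thick, 47 tall, origin under its centre. Bystander, not part of the job.
Mind the look-alikes: they are no part of the job. Leave any orange or pink look-alike of the module alone. Leave any yellow look-alike of the dock alone.

How it is judged (in metres and radians):
On the way, in this order (a step that is already met when the one before it is completed fails the run):
1. the module stands upright in the slot on the contacts, let go, with both levers still open (horizontal distance between module_grip and dock below 0.012 m and angle between the y axis of module_grip and the y axis of dock, either way round below 0.12 rad and z of module_grip in the frame of dock between 0.096 and 0.102 m and angle between module_grip's own z axis and vertical below 0.08 rad and value of joint each of lever_left, lever_right above 0.6 rad and contact force between the fingers and module below 0.1 N and linear speed of module below 0.02 m/s), for 0.2 s.
2. the right lever was pressed home against its stop with at least 15 N (value of joint lever_right below 0.04 rad and contact force between the fingers and lever_right above 15 N), for 0.1 s.
3. then the left lever was pressed home against its stop with at least 15 N (value of joint lever_left below 0.04 rad and contact force between the fingers and lever_left above 15 N), for 0.1 s.
At the end, for the whole second after the job is handed in: the module is at rest upright (within 0.035 rad) in the slot, its grip centre within 12 mm of the slot's centre and at most 94.2 mm above the desk (fully home, within 2.2 mm), and both levers are within 0.06 rad of their home stops (horizontal distance between module_grip and dock below 0.012 m and angle between the y axis of module_grip and the y axis of dock, either way round below 0.12 rad and z of module_grip in the frame of dock below 0.0942 m and angle between module_grip's own z axis and vertical below 0.035 rad and value of joint each of lever_left, lever_right below 0.06 rad and linear speed of module below 0.01 m/s); the robot touches nothing.
It fails at once if more than 30 N was put on a lever (contact force between any of the fingers, the arm and lever_left above 30 N or contact force between any of the fingers, the arm and lever_right above 30 N).
It fails at once if the module was pushed into the contacts by hand: both levers open (beyond 0.6 rad) and its centre over 3 mm down, or one open and its centre over 5 mm down (horizontal distance between module_grip and dock below 0.012 m and angle between the y axis of module_grip and the y axis of dock, either way round below 0.12 rad and ((z of module_grip in the frame of dock below 0.096 m and value of joint each of lever_left, lever_right above 0.6 rad) or (z of module_grip in the frame of dock below 0.094 m and value of joint any of lever_left, lever_right above 0.6 rad))).
It fails at once if a bystander was moved by more than 30 mm (distance of any of saline_bottle, tape_roll, vial_0 from where it was at the start of the episode above 0.03 m).
It also fails if it takes over 70 s, if anything falls off the work surface, if the arm or the gripper's body presses on something with over 40 N, if the wrist force passes 120 N, or if a joint passes its speed limit or range.

## Working session

There is one attempt and no reset: what is moved stays moved. The work goes in short steps, Python scripts to look and compute and a tool call to move; the robot and the scene stay as the last step left them, time stands still between calls to the robot, and variables do not carry over. Pictures are saved under pics/ and viewed, at most 10 in all, crops included, and the job is handed in when it is done.

Besides the shell and the picture viewer there is one more tool, called after "Call:" as name(argument=value, ...) on one line, values as JSON. apply_moves: Moves the arm, as the interface text tells. Its arguments: {"type":"object","properties":{"plan":{"type":"array","items":{"type":"number"}},"grip":{"type":"number"}},"required":["plan"]}

```bash
mkdir -p pics
cat > h.py <<'E'
import numpy as np, cv2
from rig import bot
def K(c):
    i=bot.camera_info(c); f=192/np.tan(np.radians(i["vertical_fov"])/2); return i,f
def pose(c,st=None):
    i,f=K(c)
    if "mount" in i:
        st=st or bot.read_state(); T=np.eye(4); T[:3,:3]=st["tcp_rot"]; T[:3,3]=st["position"]; T=T@np.array(i["mount"]); return T[:3,:3],T[:3,3],i,f
    R=cv2.Rodrigues(np.array(i["rvec"],float))[0]; t=np.array(i["tvec"],float).ravel(); return R.T,-R.T@t,i,f
def ray(c,uv,z,st=None):
    """intersect pixel with plane world z"""
    R,o,i,f=pose(c,st); d=R@np.array([(uv[0]-i["cx"])/f,(uv[1]-i["cy"])/f,1]); return o+d*(z-o[2])/d[2]
def deproj(c,depth,st=None):
    R,o,i,f=pose(c,st); v,u=np.mgrid[:384,:512]; P=np.stack([(u-i["cx"])/f*depth,(v-i["cy"])/f*depth,depth],-1); return P@R.T+o
def proj(c,p,st=None):
    R,o,i,f=pose(c,st); q=R.T@(np.array(p)-o); return np.array([q[0]/q[2]*f+i["cx"],q[1]/q[2]*f+i["cy"]])
E
python3 - <<'E'
from h import *
s=bot.read_state(); print(s["position"],s["opening"],bot.hold_point_z); print(np.round(s["tcp_rot"],3))
for c in("top","side"):
    im,d=bot.capture(c); cv2.imwrite(f"pics/{c}0.png",im[:,:,::-1]); np.save(c+"0.npy",d); print(c,pose(c)[1],(d>0).mean())
    for n,z in(("slot_mouth",.06),("contacts",.021),("hinge_left",.067),("hinge_right",.067),("lever_left_bar",.108),("lever_right_bar",.108),("module_grip",.078),("module",0),("saline_bottle",0),("tape_roll",0),("vial_0",0)):
        for r in bot.pinpoint(c,n)[:3]:
            uv=np.array(r["xy"])*[512,384]; print(n,round(r["p"],2),uv.round(),ray(c,uv,z).round(4))
E
```

```text
[0.2434172 0.5748517 0.2215684] 1.0032994230379273 0.0187
[[-0.921  0.39  -0.001]
 [ 0.39   0.921 -0.002]
 [ 0.    -0.002 -1.   ]]
top [ 0.41319737 -0.01627107  1.36184894] 0.9960174560546875
slot_mouth 0.75 [222. 182.] [0.5814 0.0845 0.06  ]
slot_mouth 0.6 [124. 217.] [0.4846 0.3739 0.06  ]
contacts 0.75 [222. 182.] [0.5856 0.0856 0.021 ]
contacts 0.68 [128. 215.] [0.4922 0.3747 0.021 ]
hinge_left 0.82 [104. 219.] [0.4782 0.4311 0.067 ]
hinge_left 0.58 [200. 180.] [0.5887 0.1467 0.067 ]
hinge_left 0.34 [346. 214.] [ 0.4768 -0.2812  0.067 ]
hinge_right 0.72 [147. 211.] [0.4989 0.3048 0.067 ]
hinge_right 0.57 [243. 183.] [0.5759 0.0202 0.067 ]
lever_left_bar 0.61 [107. 218.] [0.4791 0.4084 0.108 ]
lever_left_bar 0.48 [187. 176.] [0.5939 0.1795 0.108 ]
lever_right_bar 0.55 [137. 213.] [0.4921 0.3242 0.108 ]
lever_right_bar 0.54 [254. 183.] [ 0.57   -0.0132  0.108 ]
module_grip 0.87 [314. 181.] [ 0.5745 -0.1892  0.078 ]
module_grip 0.62 [394. 212.] [ 0.4791 -0.42    0.078 ]
module_grip 0.49 [352. 208.] [ 0.493  -0.2964  0.078 ]
module 0.85 [309. 189.] [ 0.5608 -0.1822  0.    ]
module 0.
[... 654 characters left out ...]
 0.067 ]
lever_left_bar 0.48 [254. 201.] [ 0.5838 -0.0015  0.108 ]
lever_left_bar 0.46 [279. 246.] [0.5903 0.1807 0.108 ]
lever_right_bar 0.6 [333. 270.] [0.4908 0.3133 0.108 ]
lever_right_bar 0.45 [255. 198.] [ 0.5761 -0.0104  0.108 ]
module_grip 0.93 [231. 169.] [ 0.5876 -0.188   0.078 ]
module_grip 0.68 [207. 191.] [ 0.6992 -0.1337  0.078 ]
module_grip 0.65 [255. 198.] [ 0.5667 -0.0309  0.078 ]
module 0.91 [238. 183.] [ 0.5671 -0.1831  0.    ]
module 0.72 [246. 157.] [ 0.483 -0.293  0.   ]
module 0.48 [281. 246.] [0.5496 0.1281 0.    ]
saline_bottle 0.69 [206. 192.] [ 0.6882 -0.1904  0.    ]
tape_roll 0.63 [298. 198.] [ 0.4003 -0.0215  0.    ]
vial_0 0.4 [277. 330.] [0.6865 0.3606 0.    ]
```

View pics/top0.png

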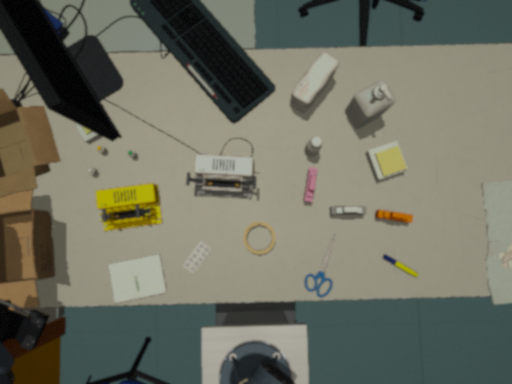

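View pics/side0.png

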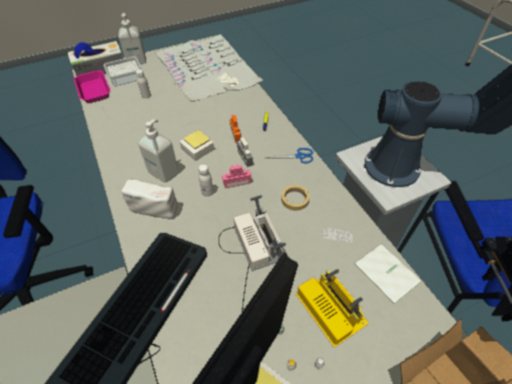

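Run:
```python
from h import *
print(np.round(bot.camera_info("wrist")["mount"],3),bot.camera_info("wrist")["vertical_fov"])
im=cv2.imread("pics/top0.png"); d=np.load("top0.npy"); P=deproj("top",d)
a=cv2.resize(im[140:215,170:280],None,fx=5,fy=5,interpolation=2); b=cv2.resize(im[170:245,320:420],None,fx=2.4,fy=5,interpolation=2)
cv2.imwrite("pics/crop0.png",np.hstack([a,b]))
s=np.zeros((384,512),bool); s[200:222,328:367]=1
for lo,hi in((.03,.06),(.07,.12)):
    m=s&(P[...,2]>lo)&(P[...,2]<hi); q=P[m][:,:2].astype(np.float32); print(m.sum(),P[m].mean(0),P[m].max(0),cv2.minAreaRect(q))
s[:]=0; s[150:203,185:262]=1
for lo,hi in((.05,.064),(.008,.13)):
    m=s&(P[...,2]>lo)&(P[...,2]<hi); q=P[m][:,:2].astype(np.float32); print(m.sum(),P[m].mean(0),cv2.minAreaRect(q))
```

```text
[[-0.    -0.957 -0.29   0.08 ]
 [ 1.    -0.     0.    -0.001]
 [-0.001 -0.29   0.957 -0.163]
 [ 0.     0.     0.     1.   ]] 69.23648055175467
150 [ 0.4861456  -0.28624498  0.05026272] [ 0.50029551 -0.23952026  0.05965216] ((0.4880703389644623, -0.2910633385181427), (0.024359356611967087, 0.10306231677532196), 0.05605172738432884)
94 [ 0.48802078 -0.28967962  0.09041044] [ 0.49578122 -0.27017896  0.09711535] ((0.48815226554870605, -0.29072919487953186), (0.04120488464832306, 0.014554555527865887), 88.11737823486328)
1250 [0.62709774 0.07849156 0.05812457] ((0.6103115677833557, 0.0796065628528595), (0.17583730816841125, 0.10631654411554337), 85.54483795166016)
2392 [0.60277058 0.07905794 0.04994653] ((0.6074977517127991, 0.08302021026611328), (0.15021833777427673, 0.2226552665233612), 2.6497857570648193)
```

View pics/crop0.png

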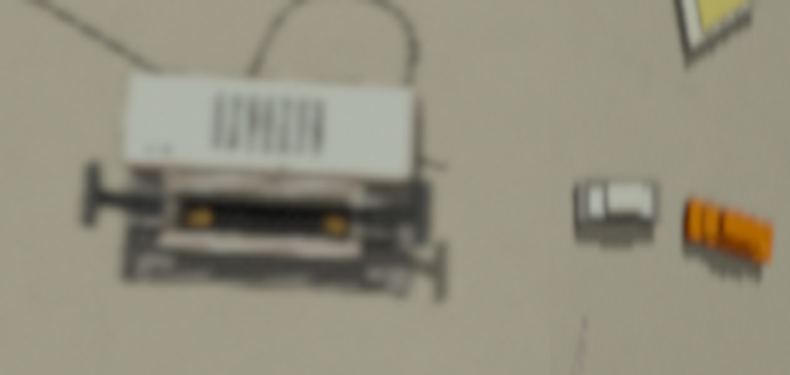

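Top view: the modules are grey/white at (347,211), orange at (394,215) and pink at (311,186). The docks are white at (223,178) and yellow at (130,207). The crop shows the white dock with gold contacts and both levers open, and a grey module with a white tab. I choose the grey module and the white dock. First I'll look at the dock with the wrist camera.

Call:
apply_moves(plan=[0.67,-0.97,0.06,-0.67,0.67,-0.97,0.06,-0.67,0.67,-0.97,0.06,-0.67,0.67,-0.97,0.06,-0.67,0.67,-0.97,0.06,-0.67,0.67,-0.97,0.06,-0.67,0.67,-0.97,0.06,-0.67,0.67,-0.97,0.06,-0.67,0.67,-0.97,0.06,-0.67,0.67,-0.97,0.06,-0.67,0,0,0,0,0,0,0,0], grip=-1)

```text
time_s: 2.7
position: [0.5782, 0.0905, 0.2522]
tcp_rot: [[-0.0, 1.0, -0.001], [1.0, 0.0, 0.001], [0.001, -0.001, -1.0]]
force: [0.0, -0.1, -0.0]
opening: 0.996
grasp_force: 0.0
```

```bash
cat > dock.py <<'E'
from h import *
s=bot.read_state(); print(s["position"],np.round(s["tcp_rot"],3).tolist(),s["force"])
im,d=bot.capture("wrist"); cv2.imwrite("pics/w1.png",im[:,:,::-1]); P=deproj("wrist",d,s); np.savez("w1.npz",P=P,im=im)
z=P[...,2]; m=((z>.05)&(z<.064)&(P[...,0]>.53)&(P[...,0]<.72)&(abs(P[...,1]-.085)<.12)&(im.min(2)>110)).astype(np.uint8)
n,l,st,_=cv2.connectedComponentsWithStats(m); 
for k in np.argsort(-st[1:,4])[:3]+1: print(st[k],P[l==k].mean(0).round(4),cv2.minAreaRect(P[l==k][:,:2].astype(np.float32)))
for n,zz in(("slot_mouth",.06),("contacts",.021),("hinge_left",.067),("hinge_right",.067),("lever_left_bar",.108),("lever_right_bar",.108)):
    for r in bot.pinpoint("wrist",n)[:2]:
        uv=np.array(r["xy"])*[512,384]; print(n,round(r["p"],2),uv.round(),ray("wrist",uv,zz,s).round(4))
E
python3 dock.py
```

```text
[0.57823295 0.090495   0.25221597] [[-0.0, 1.0, -0.001], [1.0, 0.0, 0.001], [0.001, -0.001, -1.0]] [ 0.03529551 -0.10972572 -0.02399029]
[ 268  111   59  131 4969] [0.6352 0.0868 0.0582] ((0.6348400712013245, 0.07966101169586182), (0.17489513754844666, 0.057565055787563324), 85.26592254638672)
[237 213  27   9 119] [0.5742 0.0282 0.0606] ((0.5747284293174744, 0.02719329483807087), (0.008952662348747253, 0.03513080254197121), 76.69784545898438)
[264 133  10  29 110] [0.5984 0.1256 0.0613] ((0.5967320203781128, 0.12419314682483673), (0.0352943018078804, 0.01076828595250845), 86.29366302490234)
slot_mouth 0.95 [257. 175.] [0.5843 0.0881 0.06  ]
contacts 0.67 [255. 170.] [0.5808 0.0856 0.021 ]
hinge_left 0.93 [258. 126.] [0.5841 0.1509 0.067 ]
hinge_right 0.71 [250. 223.] [0.5745 0.0237 0.067 ]
lever_left_bar 0.96 [263.  99.] [0.5885 0.1807 0.108 ]
lever_right_bar 0.86 [248. 263.] [ 0.5725 -0.0128  0.108 ]
lever_right_bar 0.2 [262. 102.] [0.5875 0.1774 0.108 ]
```

View pics/w1.png

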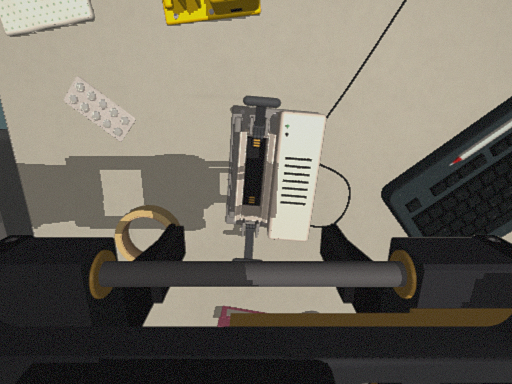

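The wrist view shows the white dock centred at (265,170), slot (253,175), left bar (263,101) and right lever (249,240). The right bar is partly hidden by the gripper. Housing size 175x57.6 mm matches the text, and yaw is -4.7°. Next I refine the slot centre from depth.

Run:
```python
from h import *
D=np.load("w1.npz");P=D["P"];g=D["im"].mean(2)
y=np.radians(-4.7);R=np.array([[np.cos(y),-np.sin(y)],[np.sin(y),np.cos(y)]])
q=(P[...,:2]-[.580,.085])@R*1000;z=P[...,2]*1000
for lo in range(-40,40,20):
    print("y",lo)
    for x in range(-24,30,3):
        m=(abs(q[...,0]-x)<1.5)&(q[...,1]>lo)&(q[...,1]<lo+20)
        print((x,int(np.median(z[m])),int(g[m].mean())) if m.sum()>3 else (x,),end=" ")
    print()
print("along y at |x|<8")
for yy in range(-110,112,4):
    m=(abs(q[...,1]-yy)<2)&(abs(q[...,0])<6)
    if m.sum()>3: print((yy,int(np.median(z[m])),int(z[m].max()),int(g[m].mean())),end=" ")
```

```text
y -40
(-24, 19, 114) (-21, 66, 186) (-18, 64, 172) (-15, 60, 153) (-12, 14, 24) (-9, 14, 22) (-6, 14, 21) (-3, 14, 26) (0, 14, 28) (3, 14, 25) (6, 14, 22) (9, 14, 20) (12, 16, 58) (15, 61, 114) (18, 65, 112) (21, 66, 116) (24,) (27, 53, 95) 
y -20
(-24, 20, 102) (-21, 66, 179) (-18, 64, 168) (-15, 60, 152) (-12, 14, 22) (-9, 14, 22) (-6, 14, 23) (-3, 14, 22) (0, 14, 23) (3, 14, 23) (6, 14, 22) (9, 14, 20) (12, 16, 59) (15, 61, 113) (18, 65, 112) (21, 66, 115) (24,) (27, 54, 95) 
y 0
(-24, 19, 102) (-21, 66, 148) (-18, 64, 135) (-15, 60, 117) (-12, 14, 27) (-9, 14, 26) (-6, 14, 23) (-3, 14, 25) (0, 14, 24) (3, 13, 24) (6, 14, 23) (9, 14, 22) (12, 17, 59) (15, 61, 114) (18, 64, 111) (21, 67, 116) (24,) (27, 54, 94) 
y 20
(-24, 361, 32) (-21, 360, 37) (-18, 361, 36) (-15, 361, 36) (-12, 361, 31) (-9, 359, 34) (-6, 359, 37) (-3, 359, 39) (0, 359, 39) (3, 359, 40) (6, 359, 40) (9, 359, 39) (12, 357, 45) (15, 358, 54) (18, 359, 54) (21, 359, 54) (24, 360, 49) (27, 359, 53) 
along y at |x|<8
(-94, 106, 110, 60) (-90, 100, 104, 72) (-86, 94, 99, 88) (-82, 89, 94, 77) (-78, 84, 87, 75) (-74, 79, 82, 72) (-70, 73, 77, 70) (-66, 76, 78, 62) (-62, 81, 85, 69) (-58, 62, 86, 128) (-54, 39, 85, 94) (-50, 20, 21, 30) (-46, 21, 22, 53) (-42, 21, 23, 46) (-38, 19, 22, 34) (-34, 14, 16, 21) (-30, 14, 15, 22) (-26, 14, 16, 22) (-22, 14, 16, 21) (-18, 14, 16, 21) (-14, 14, 15, 24) (-10, 13, 16, 23) (-6, 14, 16, 22) (-2, 14, 15, 23) (2, 14, 15, 22) (6, 14, 16, 23) (10, 14, 15, 22) (14, 14, 15, 20) (18, 13, 15, 29) (22, 14, 15, 38) (26, 15, 351, 48) (30, 362, 371, 29) (34, 340, 372, 69) (38, 338, 341, 71) (42, 21, 23, 84) (46, 21, 23, 86) (54, 84, 86, 72) (58, 82, 85, 66) (62, 76, 80, 63) (66, 72, 75, 66) (70, 77, 81, 56) (74, 84, 88, 53) (78, 89, 93, 56) (82, 96, 101, 57) (86, 102, 106, 56) (90, 112, 115, 64) (94, 113, 115, 83) (98, 111, 114, 77) (102, 0, 1, 146) (106, 0, 2, 175) (110, 0, 2, 173)
```

Call:
apply_moves(plan=[-0.225,-0.95,0,0,-0.225,-0.95,0,0,-0.225,-0.95,0,0,-0.225,-0.95,0,0,-0.225,-0.95,0,0,-0.225,-0.95,0,0,-0.225,-0.95,0,0,-0.225,-0.95,0,0,0,0,0,0,0,0,0,0])

```text
time_s: 4.3
position: [0.4887, -0.2888, 0.2524]
tcp_rot: [[-0.001, 1.0, -0.0], [1.0, 0.001, 0.001], [0.001, -0.0, -1.0]]
force: [-0.6, 1.0, 0.0]
opening: 0.999
grasp_force: 0.0
```

Run:
```python
from h import *
s=bot.read_state(); print(s["position"])
im,d=bot.capture("wrist"); cv2.imwrite("pics/w2.png",im[:,:,::-1]); P=deproj("wrist",d,s)
near=(abs(P[...,0]-.488)<.06)&(abs(P[...,1]+.29)<.065)
for lo,hi in((.045,.056),(.086,.1)):
    m=(near&(P[...,2]>lo)&(P[...,2]<hi)); q=P[m][:,:2].astype(np.float32); print(m.sum(),P[m].mean(0),cv2.minAreaRect(q))
for n,z in(("module_grip",.078),("module",0)):
    for r in bot.pinpoint("wrist",n)[:2]:
        uv=np.array(r["xy"])*[512,384]; print(n,round(r["p"],2),uv.round(),ray("wrist",uv,z,s).round(4))
```

```text
[ 0.48865249 -0.28883234  0.25240078]
603 [ 0.48891407 -0.28430883  0.050183  ] ((0.4891214072704315, -0.2906767427921295), (0.10384117066860199, 0.02399628609418869), 88.85040283203125)
476 [ 0.48905097 -0.28954446  0.09180322] ((0.48898741602897644, -0.29017770290374756), (0.043150123208761215, 0.016503088176250458), 87.17977905273438)
module_grip 0.85 [326.  83.] [ 0.5716 -0.1812  0.078 ]
module_grip 0.84 [254. 178.] [ 0.4902 -0.2913  0.078 ]
module 0.91 [312.  87.] [ 0.5711 -0.1787  0.    ]
module 0.79 [239. 249.] [ 0.4654 -0.4315  0.    ]
```

View pics/w2.png

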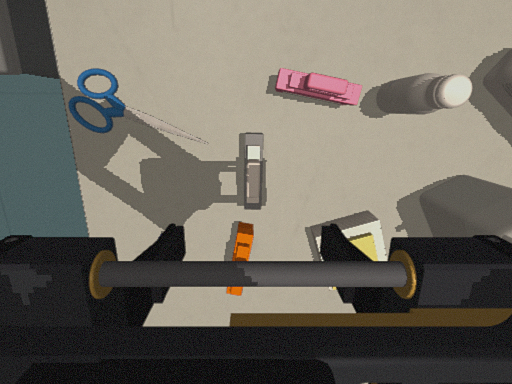

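The wrist view shows the grey module with its white tab at (254,170), pink at (318,87) and orange at (240,258), so the choice is right. The fingers straddle the tab.

Call:
apply_moves(plan=[0,-0.03,-0.76,-0.15,0,0,-0.76,0,0,0,-0.76,0,0,0,-0.76,0,0,0,-0.76,0,0,0,0,0])

```text
time_s: 5.2
position: [0.4874, -0.2884, 0.0602]
tcp_rot: [[0.024, 1.0, -0.005], [1.0, -0.024, 0.005], [0.005, -0.005, -1.0]]
force: [-0.4, 0.4, 0.8]
opening: 1.0
grasp_force: 0.0
```

Call:
apply_moves(plan=[0,0,0,0,0,0,0,0,0,0,0,0,0,0,0,0,0,0,0,0,0,0,0,0], grip=1)

```text
time_s: 5.95
position: [0.4888, -0.2911, 0.0626]
tcp_rot: [[0.026, 1.0, 0.0], [1.0, -0.026, -0.0], [-0.0, 0.0, -1.0]]
force: [-0.5, -0.1, -0.8]
opening: 0.406
grasp_force: 0.0
```

Call:
apply_moves(plan=[0,0,0,0,0,0,0,0,0,0,0,0,0,0,0,0,0,0,0,0])

```text
time_s: 6.58
position: [0.4888, -0.2911, 0.0624]
tcp_rot: [[0.026, 1.0, -0.0], [1.0, -0.026, 0.0], [0.0, -0.0, -1.0]]
force: [0.8, -0.8, -1.3]
opening: 0.179
grasp_force: 30.0
```

Call:
apply_moves(plan=[0,0,0.5,0,0,0,0.9,0,0,0,0.9,0,0,0,0.9,0,0,0,0,0,0,0,0,0])

```text
time_s: 7.32
position: [0.4878, -0.2901, 0.2214]
tcp_rot: [[0.026, 1.0, -0.002], [1.0, -0.026, 0.002], [0.002, -0.002, -1.0]]
force: [0.3, -0.6, -3.2]
opening: 0.183
grasp_force: 30.1
```

Call:
apply_moves(plan=[0.228,0.935,0,-0.04,0.228,0.935,0,-0.04,0.228,0.935,0,-0.04,0.228,0.935,0,-0.04,0.228,0.935,0,-0.04,0.228,0.935,0,-0.04,0.228,0.935,0,-0.04,0.228,0.935,0,-0.04,0,0,0,0,0,0,0,0,0,0,0,0])

```text
time_s: 8.7
position: [0.5792, 0.0818, 0.2215]
tcp_rot: [[0.083, 0.997, -0.002], [0.997, -0.083, -0.0], [-0.0, -0.002, -1.0]]
force: [0.5, 0.1, -3.6]
opening: 0.182
grasp_force: 30.1
```

Run:
```python
from h import *
s=bot.read_state(); print(s["position"],np.round(s["tcp_rot"],4).tolist())
im,d=bot.capture("wrist"); cv2.imwrite("pics/w3.png",im[:,:,::-1]); P=deproj("wrist",d,s)
q=(P[...,:2]-s["position"][:2])
near=(abs(q[...,0])<.04)&(abs(q[...,1])<.08); z=P[...,2]-s["position"][2]+.0624
for lo,hi in((.045,.056),(.086,.097)):
    m=near&(z>lo)&(z<hi)
    if m.sum()>20: print(m.sum(),P[m].mean(0),cv2.minAreaRect(P[m][:,:2].astype(np.float32)))
H=(P[...,2]>.05)&(P[...,2]<.064)&(im.min(2)>110)&(P[...,0]>.59)&(P[...,0]<.7)&(abs(P[...,1]-.085)<.12)
n,l,st,_=cv2.connectedComponentsWithStats(H.astype(np.uint8)); k=1+np.argmax(st[1:,4]); print(cv2.minAreaRect(P[l==k][:,:2].astype(np.float32)))
```

```text
[0.57923524 0.08178596 0.22150956] [[0.0828, 0.9966, -0.0024], [0.9966, -0.0828, -0.0003], [-0.0005, -0.0024, -1.0]]
1410 [0.58185024 0.11729061 0.20941419] ((0.5789366960525513, 0.08242278546094894), (0.10366588830947876, 0.024067319929599762), 85.29529571533203)
1800 [0.5796014  0.09013293 0.25067946] ((0.5823254585266113, 0.08371403813362122), (0.034800440073013306, 0.04389822110533714), 15.879656791687012)
((0.6347364783287048, 0.07989740371704102), (0.1733195185661316, 0.05768705531954765), 85.23197937011719)
```

View pics/w3.png

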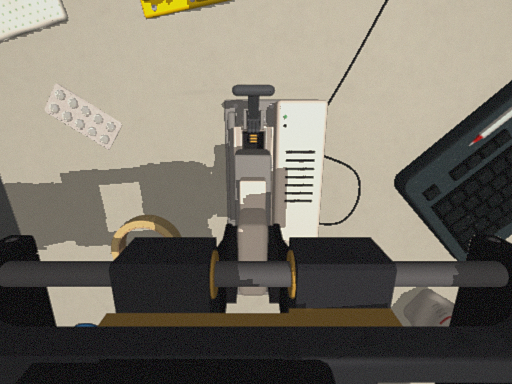

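The module is held straight above the slot at (252,210) and aligned to under 1 mm. I'll lower it in stages.

Call:
apply_moves(plan=[0,0,-0.6,0,0,0,-0.6,0,0,0,-0.5,0,0,0,-0.2,0,0,0,0,0,0,0,0,0,0,0,0,0])

```text
time_s: 9.62
position: [0.5808, 0.0829, 0.1287]
tcp_rot: [[0.081, 0.997, 0.002], [0.997, -0.081, -0.0], [0.0, 0.002, -1.0]]
force: [-0.1, -0.1, -2.9]
opening: 0.183
grasp_force: 30.0
```

Call:
apply_moves(plan=[0,0,-0.1,0,0,0,-0.1,0,0,0,-0.1,0,0,0,0,0,0,0,0,0])

```text
time_s: 10.25
position: [0.5801, 0.083, 0.1124]
tcp_rot: [[0.081, 0.997, -0.0], [0.997, -0.081, 0.0], [0.0, -0.0, -1.0]]
force: [-0.5, -0.1, -2.0]
opening: 0.18
grasp_force: 30.0
```

Call:
apply_moves(plan=[0,0,-0.1,0,0,0,-0.1,0,0,0,-0.1,0,0,0,-0.1,0,0,0,0,0,0,0,0,0])

```text
time_s: 11.0
position: [0.5801, 0.0829, 0.0926]
tcp_rot: [[0.081, 0.997, 0.0], [0.997, -0.081, -0.0], [-0.0, 0.0, -1.0]]
force: [-0.7, -0.5, -1.9]
opening: 0.178
grasp_force: 30.0
```

Call:
apply_moves(plan=[0,0,-0.05,0,0,0,-0.04,0,0,0,0,0,0,0,0,0])

```text
time_s: 11.5
position: [0.58, 0.083, 0.0881]
tcp_rot: [[0.081, 0.997, 0.0], [0.997, -0.081, -0.0], [-0.0, 0.0, -1.0]]
force: [0.5, -0.1, -2.9]
opening: 0.182
grasp_force: 30.0
```

Call:
apply_moves(plan=[0,0,-0.03,0,0,0,-0.02,0,0,0,0,0,0,0,0,0])

```text
time_s: 12.0
position: [0.58, 0.083, 0.0855]
tcp_rot: [[0.081, 0.997, 0.0], [0.997, -0.081, 0.0], [0.0, 0.0, -1.0]]
force: [-0.7, 0.8, -2.5]
opening: 0.18
grasp_force: 30.0
```

Call:
apply_moves(plan=[0,0,-0.02,0,0,0,0,0,0,0,0,0])

```text
time_s: 12.38
position: [0.58, 0.083, 0.0846]
tcp_rot: [[0.081, 0.997, 0.0], [0.997, -0.081, 0.0], [0.0, 0.0, -1.0]]
force: [-0.2, -0.1, -2.6]
opening: 0.18
grasp_force: 30.0
```

Call:
apply_moves(plan=[0,0,-0.016,0,0,0,0,0])

```text
time_s: 12.62
position: [0.5799, 0.083, 0.0837]
tcp_rot: [[0.081, 0.997, -0.0], [0.997, -0.081, -0.0], [-0.0, -0.0, -1.0]]
force: [-0.3, -0.5, -2.2]
opening: 0.178
grasp_force: 30.0
```

Call:
apply_moves(plan=[0,0,0,0,0,0,0,0,0,0,0,0,0,0,0,0,0,0,0,0,0,0,0,0,0,0,0,0], grip=-1)

```text
time_s: 13.5
position: [0.58, 0.083, 0.0837]
tcp_rot: [[0.081, 0.997, -0.0], [0.997, -0.081, 0.0], [0.0, -0.0, -1.0]]
force: [0.6, 0.4, -0.2]
opening: 0.892
grasp_force: 0.0
```

Call:
apply_moves(plan=[0,0,0.3,0,0,0,0.9,0,0,0,0.9,0,0,0,0.9,0,0,0,0,0,0,0,0,0])

```text
time_s: 14.25
position: [0.5795, 0.083, 0.2342]
tcp_rot: [[0.081, 0.997, 0.0], [0.997, -0.081, -0.0], [-0.0, 0.0, -1.0]]
force: [-0.8, 0.4, -0.1]
opening: 1.002
grasp_force: 0.0
```

Run:
```python
from h import *
s=bot.read_state(); print(s["position"],s["force"])
im,d=bot.capture("wrist"); cv2.imwrite("pics/w4.png",im[:,:,::-1]); P=deproj("wrist",d,s)
y=np.radians(-4.7);R=np.array([[np.cos(y),-np.sin(y)],[np.sin(y),np.cos(y)]])
q=(P[...,:2]-[.580,.084])@R;z=P[...,2]
m=(abs(q[...,0])<.011)&(abs(q[...,1])<.03)&(z>.1)&(z<.125); print(m.sum(),P[m].mean(0),np.median(z[m]),cv2.minAreaRect(P[m][:,:2].astype(np.float32)))
for lo in range(-30,30,10):
    k=m&(abs(q[...,1]*1000-lo-5)<5); 
    if k.sum(): print(lo,np.median(z[k]).round(4),end=" ")
for sg in(1,-1):
    k=(abs(q[...,0])<.025)&(q[...,1]*sg>.075)&(q[...,1]*sg<.12)&(z>.09)&(z<.13); 
    if k.sum(): a=np.argsort(-z[k])[:40]; print(sg,k.sum(),np.median(q[k][a],0),np.median(z[k][a]),np.percentile(q[k][:,1],[1,99]))
```

```text
[0.57953091 0.08298147 0.2341766 ] [-0.81681068  0.39971117 -0.121425  ]
632 [0.57986643 0.0852413  0.11249068] 0.11294033136096274 ((0.5794153213500977, 0.08359925448894501), (0.04371578246355057, 0.01619095355272293), 85.46839141845703)
-30 0.1127 -20 0.1132 -10 0.1131 0 0.113 10 0.1129 20 0.108 1 548 [0.00080343 0.09414519] 0.11489048308526917 [0.07966749 0.09898095]
-1 132 [-0.00052067 -0.09103755] 0.10318685558036253 [-0.09215475 -0.08086439]
```

View pics/w4.png

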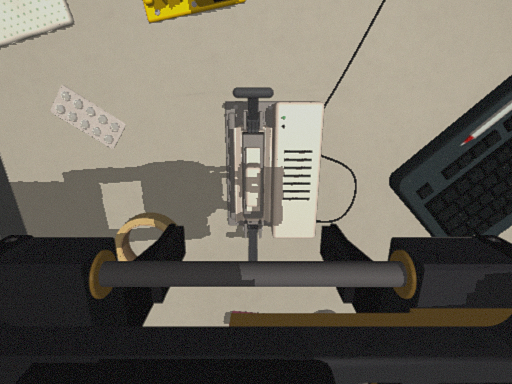

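Tab top is at z=0.113, level and aligned, so the module stands on the contacts. Picture: the tab at (252,170) is centred in the slot, the left bar (253,92) is open and the right lever at (253,240) is open outward. Now the right lever.

Call:
apply_moves(plan=[-0.07,-0.857,0,0,-0.07,-0.857,0,0,-0.07,-0.857,0,0,0,0,0,0,0,0,-0.88,0,0,0,-0.88,0,0,0,-0.88,0,0,0,0,0,0,0,0,0,0,0,0,0], grip=1)

```text
time_s: 15.55
position: [0.5709, -0.0457, 0.1037]
tcp_rot: [[0.081, 0.997, 0.004], [0.997, -0.081, -0.001], [-0.001, 0.004, -1.0]]
force: [-0.2, -0.2, 0.9]
opening: 0.019
grasp_force: 0.0
```

```bash
cat > c.py <<'E'
from h import *
s=bot.read_state(); y=np.radians(-4.7);R=np.array([[np.cos(y),-np.sin(y)],[np.sin(y),np.cos(y)]])
print("dock xy mm",((s["position"][:2]-np.array([.580,.084]))@R*1000).round(1),"z",s["position"][2].round(4),"F dock",(s["force"][:2]@R).round(1),s["force"][2].round(1),s["opening"].round(3),s["time_s"])
E
python3 c.py
python3 - <<'E'
from h import *
s=bot.read_state()
im,d=bot.capture("wrist"); P=deproj("wrist",d,s)
y=np.radians(-4.7);R=np.array([[np.cos(y),-np.sin(y)],[np.sin(y),np.cos(y)]])
q=(P[...,:2]-[.580,.084])@R*1000;z=P[...,2]*1000
for yy in range(-124,-60,4):
    m=(abs(q[...,1]-yy)<2)&(abs(q[...,0])<25)&(z>60)&(z<125)
    if m.sum()>3: print(yy,m.sum(),z[m].max().round(),q[m][:,0].min().round(),q[m][:,0].max().round())
E
```

```text
-120 458 125.0 -8.0 11.0
-100 284 113.0 -20.0 19.0
-96 479 114.0 -20.0 19.0
-92 410 113.0 -19.0 18.0
-88 151 103.0 -6.0 5.0
-84 139 98.0 -6.0 5.0
-80 127 93.0 -6.0 5.0
-76 175 86.0 -11.0 11.0
-72 193 82.0 -12.0 12.0
-68 207 78.0 -13.0 11.0
-64 188 82.0 -13.0 11.0Traceback (most recent call last):
  File "c.py", line 3, in <module>
    print("dock xy mm",((s["position"][:2]-np.array([.580,.084]))@R*1000).round(1),"z",s["position"][2].round(4),"F dock",(s["force"][:2]@R).round(1),s["force"][2].round(1),s["opening"].round(3),s["time_s"])
                                                                                                                                                                             ^^^^^^^^^^^^^^^^^^
AttributeError: 'float' object has no attribute 'round'
```

Call:
apply_moves(plan=[0.008,0.1,0,0,0.008,0.1,0,0,0.008,0.1,0,0,0,0,0,0,0,0,0,0])

```text
time_s: 16.23
position: [0.5707, -0.0305, 0.1017]
tcp_rot: [[0.081, 0.997, -0.0], [0.997, -0.081, -0.0], [-0.0, -0.0, -1.0]]
force: [0.1, -0.4, -0.3]
opening: 0.009
grasp_force: 0.0
```

Call:
apply_moves(plan=[0.004,0.05,0,0,0.004,0.05,0,0,0.004,0.05,0.02,0,0.004,0.05,0.02,0,0.004,0.05,0.02,0])

```text
time_s: 16.85
position: [0.5724, -0.02, 0.1057]
tcp_rot: [[0.081, 0.997, 0.002], [0.997, -0.081, -0.003], [-0.003, 0.002, -1.0]]
force: [-1.2, -5.9, 4.0]
opening: 0.006
grasp_force: 2.7
```

```bash
sed -i 's/s\["opening"\].round(3)/round(s["opening"],3)/' c.py; python3 c.py
```

```text
dock xy mm [   0.9 -104.2] z 0.1057 F dock [-0.7 -6. ] 4.0 0.006 16.85
```

Call:
apply_moves(plan=[0.005,0.06,0.02,0,0.005,0.06,0.02,0,0.005,0.06,0.02,0,0.005,0.06,0.02,0,0.005,0.06,0.02,0,0.005,0.06,0.01,0,0,0,0,0,0,0,0,0])

```text
time_s: 17.85
position: [0.5722, 0.0007, 0.1098]
tcp_rot: [[0.081, 0.997, -0.002], [0.997, -0.081, 0.001], [0.001, -0.002, -1.0]]
force: [-0.1, 0.4, 0.3]
opening: 0.004
grasp_force: 0.2
```

```bash
python3 c.py
```

```text
dock xy mm [ -1.  -83.7] z 0.1098 F dock [-0.2  0.4] 0.3 0.004 17.85
```

Call:
apply_moves(plan=[0.004,0.04,0,0,0.004,0.04,0,0,0.004,0.04,0,0,0.004,0.04,0,0,0.004,0.04,0,0,0.004,0.04,0,0])

```text
time_s: 18.6
position: [0.5731, 0.0089, 0.1102]
tcp_rot: [[0.079, 0.997, -0.003], [0.997, -0.079, -0.005], [-0.005, -0.003, -1.0]]
force: [-2.1, -12.0, 1.4]
opening: 0.009
grasp_force: 6.1
```

```bash
python3 c.py
```

```text
dock xy mm [ -0.7 -75.4] z 0.1102 F dock [ -1.1 -12.1] 1.4 0.009 18.6
```

Call:
apply_moves(plan=[0.004,0.04,-0.01,0,0.003,0.03,-0.01,0,0.002,0.02,-0.01,0])

```text
time_s: 18.98
position: [0.5736, 0.0136, 0.1095]
tcp_rot: [[0.079, 0.997, -0.003], [0.997, -0.079, -0.005], [-0.005, -0.002, -1.0]]
force: [-3.9, -11.0, 7.8]
opening: 0.007
grasp_force: 5.7
```

```bash
python3 c.py
```

```text
dock xy mm [ -0.6 -70.6] z 0.1095 F dock [ -3.  -11.3] 7.8 0.007 18.975
```

Call:
apply_moves(plan=[0.002,0.024,-0.01,0,0.002,0.024,-0.01,0,0.002,0.024,-0.01,0,0.002,0.024,0,0])

```text
time_s: 19.48
position: [0.5744, 0.0185, 0.108]
tcp_rot: [[0.08, 0.997, -0.002], [0.997, -0.08, -0.005], [-0.005, -0.002, -1.0]]
force: [-4.0, -10.2, 5.4]
opening: 0.005
grasp_force: 5.5
```

```bash
python3 c.py
```

```text
dock xy mm [ -0.2 -65.7] z 0.108 F dock [ -3.1 -10.5] 5.4 0.005 19.475
```

Call:
apply_moves(plan=[0.002,0.02,0,0,0.002,0.02,0,0])

```text
time_s: 19.73
position: [0.5745, 0.0203, 0.1076]
tcp_rot: [[0.08, 0.997, -0.002], [0.997, -0.08, -0.005], [-0.005, -0.002, -1.0]]
force: [-2.7, -11.4, 3.2]
opening: 0.005
grasp_force: 5.9
```

```bash
python3 c.py
```

```text
dock xy mm [ -0.3 -63.9] z 0.1076 F dock [ -1.8 -11.5] 3.2 0.005 19.725
```

Call:
apply_moves(plan=[0.002,0.02,0,0,0.002,0.02,0,0])

```text
time_s: 19.98
position: [0.5746, 0.0213, 0.1074]
tcp_rot: [[0.078, 0.997, -0.003], [0.997, -0.079, -0.007], [-0.007, -0.002, -1.0]]
force: [-2.8, -16.0, 3.7]
opening: 0.007
grasp_force: 8.1
```

Call:
apply_moves(plan=[0.002,0.016,0,0,0,0,0,0])

```text
time_s: 20.23
position: [0.5746, 0.0213, 0.1074]
tcp_rot: [[0.078, 0.997, -0.003], [0.997, -0.078, -0.008], [-0.008, -0.002, -1.0]]
force: [-3.5, -16.8, 2.5]
opening: 0.004
grasp_force: 8.3
```

```bash
python3 c.py
```

```text
dock xy mm [ -0.2 -62.9] z 0.1074 F dock [ -2.1 -17.1] 2.5 0.004 20.225
```

Call:
apply_moves(plan=[0.001,0.016,0,0,0,0,0,0])

```text
time_s: 20.48
position: [0.5746, 0.0214, 0.1074]
tcp_rot: [[0.078, 0.997, -0.003], [0.997, -0.078, -0.009], [-0.009, -0.002, -1.0]]
force: [-4.8, -18.3, 2.8]
opening: 0.004
grasp_force: 9.4
```

Call:
apply_moves(plan=[0.001,0.01,0,0,0,0,0,0])

```text
time_s: 20.72
position: [0.5746, 0.0214, 0.1075]
tcp_rot: [[0.078, 0.997, -0.003], [0.997, -0.078, -0.01], [-0.01, -0.003, -1.0]]
force: [-4.7, -18.7, 3.5]
opening: 0.005
grasp_force: 10.0
```

```bash
python3 c.py
```

```text
dock xy mm [ -0.2 -62.8] z 0.1075 F dock [ -3.1 -19.1] 3.5 0.005 20.725
```

Call:
apply_moves(plan=[0.001,0.012,0,0,0,0,0,0,0,0,0,0])

```text
time_s: 21.1
position: [0.5747, 0.0215, 0.1074]
tcp_rot: [[0.078, 0.997, -0.004], [0.997, -0.078, -0.011], [-0.011, -0.003, -1.0]]
force: [-3.2, -21.1, 3.1]
opening: 0.005
grasp_force: 10.8
```

Call:
apply_moves(plan=[-0.03,-0.3,0,0,-0.05,-0.6,0,0,0,0,0.8,0,0,0,0.9,0,0,0,0.9,0,0,0,0,0,0,0,0,0])

```text
time_s: 21.98
position: [0.571, -0.0163, 0.2365]
tcp_rot: [[0.081, 0.997, -0.002], [0.997, -0.081, 0.001], [0.001, -0.002, -1.0]]
force: [-0.1, 0.9, -0.4]
opening: 0.001
grasp_force: 0.0
```

```bash
python3 c.py
python3 - <<'E'
from h import *
s=bot.read_state()
im,d=bot.capture("wrist"); P=deproj("wrist",d,s)
y=np.radians(-4.7);R=np.array([[np.cos(y),-np.sin(y)],[np.sin(y),np.cos(y)]])
q=(P[...,:2]-[.580,.084])@R*1000;z=P[...,2]*1000
for yy in range(-100,108,4):
    m=(abs(q[...,1]-yy)<2)&(abs(q[...,0])<7)&(z>60)&(z<125)
    if m.sum()>3: print((yy,np.percentile(z[m],90).round()),end=" ")
E
```

```text
dock xy mm [  -0.7 -100.7] z 0.2365 F dock [-0.1  0.9] -0.4 0.001 21.975
(-72, np.float64(72.0)) (-68, np.float64(77.0)) (-64, np.float64(87.0)) (-60, np.float64(96.0)) (-56, np.float64(103.0)) (-52, np.float64(119.0)) (-48, np.float64(119.0)) (-44, np.float64(117.0)) (-40, np.float64(79.0)) (-36, np.float64(80.0)) (-32, np.float64(80.0)) (-28, np.float64(80.0)) (-24, np.float64(110.0)) (-20, np.float64(111.0)) (-16, np.float64(111.0)) (-12, np.float64(111.0)) (-8, np.float64(112.0)) (-4, np.float64(112.0)) (0, np.float64(113.0)) (4, np.float64(113.0)) (8, np.float64(113.0)) (12, np.float64(114.0)) (16, np.float64(113.0)) (20, np.float64(84.0)) (24, np.float64(84.0)) (28, np.float64(85.0)) (32, np.float64(85.0)) (36, np.float64(85.0)) (40, np.float64(73.0)) (44, np.float64(74.0)) (48, np.float64(74.0)) (52, np.float64(86.0)) (56, np.float64(86.0)) (60, np.float64(84.0)) (64, np.float64(78.0)) (68, np.float64(76.0)) (72, np.float64(83.0)) (76, np.float64(89.0)) (80, np.float64(91.0))
```

The right bar is home (|y|=48, top 119) and was pressed with 21 N. Now the left lever.

Call:
apply_moves(plan=[0.078,0.918,0,0,0.078,0.918,0,0,0.078,0.918,0,0,0.078,0.918,0,0,0.078,0.918,0,0,0,0,0,0,0,0,0,0])

```text
time_s: 22.9
position: [0.5903, 0.2121, 0.2354]
tcp_rot: [[0.081, 0.997, -0.004], [0.997, -0.081, -0.001], [-0.001, -0.004, -1.0]]
force: [0.2, -0.7, 0.6]
opening: 0.009
grasp_force: 0.0
```

Call:
apply_moves(plan=[0,0,-0.88,0,0,0,-0.88,0,0,0,-0.88,0,0,0,0,0,0,0,0,0])

```text
time_s: 23.52
position: [0.5925, 0.2116, 0.1063]
tcp_rot: [[0.083, 0.997, 0.002], [0.997, -0.083, 0.0], [0.0, 0.001, -1.0]]
force: [0.4, 0.1, 0.3]
opening: 0.008
grasp_force: 0.0
```

```bash
python3 c.py
```

```text
dock xy mm [  2.  128.2] z 0.1063 F dock [0.4 0.2] 0.3 0.008 23.525
```

Call:
apply_moves(plan=[-0.01,-0.1,0,0,-0.01,-0.1,0,0,-0.01,-0.1,0,0,-0.006,-0.06,0,0,-0.005,-0.05,0,0,-0.005,-0.05,0.01,0,-0.005,-0.05,0.02,0,-0.005,-0.05,0.02,0])

```text
time_s: 24.52
position: [0.5896, 0.1864, 0.1089]
tcp_rot: [[0.082, 0.997, 0.003], [0.997, -0.082, 0.003], [0.003, 0.003, -1.0]]
force: [0.6, 4.0, 3.5]
opening: 0.004
grasp_force: 2.6
```

```bash
python3 c.py
```

```text
dock xy mm [  1.1 102.8] z 0.1089 F dock [0.3 4.1] 3.5 0.004 24.525
```

Call:
apply_moves(plan=[-0.005,-0.06,0.02,0,-0.005,-0.06,0.02,0,-0.005,-0.06,0.01,0,-0.005,-0.06,0.01,0,-0.005,-0.06,0.01,0])

```text
time_s: 25.15
position: [0.5875, 0.1691, 0.1112]
tcp_rot: [[0.082, 0.997, 0.0], [0.997, -0.082, 0.0], [0.0, 0.0, -1.0]]
force: [1.3, 4.3, 1.9]
opening: 0.002
grasp_force: 2.1
```

```bash
python3 c.py
```

```text
dock xy mm [ 0.5 85.5] z 0.1112 F dock [0.9 4.4] 1.9 0.002 25.15
```

Call:
apply_moves(plan=[-0.004,-0.04,0,0,-0.004,-0.04,0,0,-0.004,-0.04,0,0,-0.004,-0.04,0,0,-0.004,-0.04,0,0,-0.004,-0.04,0,0])

```text
time_s: 25.9
position: [0.5868, 0.1609, 0.1119]
tcp_rot: [[0.083, 0.997, 0.002], [0.997, -0.083, 0.006], [0.006, 0.002, -1.0]]
force: [1.9, 13.4, 4.7]
opening: 0.002
grasp_force: 6.7
```

```bash
python3 c.py
```

```text
dock xy mm [ 0.5 77.2] z 0.1119 F dock [ 0.8 13.5] 4.7 0.002 25.9
```

Call:
apply_moves(plan=[-0.003,-0.04,-0.01,0,-0.002,-0.03,-0.01,0,-0.002,-0.024,-0.01,0,-0.002,-0.024,-0.01,0])

```text
time_s: 26.4
position: [0.5863, 0.1537, 0.1104]
tcp_rot: [[0.082, 0.997, 0.002], [0.997, -0.082, 0.003], [0.004, 0.002, -1.0]]
force: [1.3, 8.4, 6.9]
opening: 0.004
grasp_force: 4.2
```

```bash
python3 c.py
```

```text
dock xy mm [ 0.6 70. ] z 0.1104 F dock [0.6 8.5] 6.9 0.004 26.4
```

Call:
apply_moves(plan=[-0.002,-0.024,-0.02,0,-0.002,-0.024,-0.02,0,-0.002,-0.024,-0.01,0,-0.002,-0.024,0,0])

```text
time_s: 26.9
position: [0.586, 0.1488, 0.1077]
tcp_rot: [[0.082, 0.997, 0.002], [0.997, -0.082, 0.004], [0.004, 0.002, -1.0]]
force: [0.7, 10.6, 5.1]
opening: 0.002
grasp_force: 4.9
```

```bash
python3 c.py
```

```text
dock xy mm [ 0.7 65.1] z 0.1077 F dock [-0.2 10.6] 5.1 0.002 26.9
```

Call:
apply_moves(plan=[-0.002,-0.02,0,0,-0.002,-0.02,0,0])

```text
time_s: 27.15
position: [0.5858, 0.1472, 0.1073]
tcp_rot: [[0.083, 0.997, 0.002], [0.997, -0.083, 0.004], [0.005, 0.002, -1.0]]
force: [2.5, 11.3, 2.3]
opening: 0.005
grasp_force: 5.5
```

```bash
python3 c.py
```

```text
dock xy mm [ 0.6 63.4] z 0.1073 F dock [ 1.5 11.5] 2.3 0.005 27.15
```

Call:
apply_moves(plan=[-0.002,-0.02,0,0,-0.002,-0.02,0,0])

```text
time_s: 27.4
position: [0.5858, 0.1467, 0.1073]
tcp_rot: [[0.084, 0.996, 0.003], [0.996, -0.084, 0.007], [0.007, 0.002, -1.0]]
force: [1.6, 16.7, 2.9]
opening: 0.004
grasp_force: 8.2
```

Call:
apply_moves(plan=[-0.002,-0.016,0,0,0,0,0,0])

```text
time_s: 27.65
position: [0.5858, 0.1467, 0.1073]
tcp_rot: [[0.084, 0.996, 0.003], [0.996, -0.084, 0.008], [0.009, 0.003, -1.0]]
force: [3.0, 16.8, 3.2]
opening: 0.006
grasp_force: 8.5
```

```bash
python3 c.py
```

```text
dock xy mm [ 0.7 62.9] z 0.1073 F dock [ 1.6 17. ] 3.2 0.006 27.65
```

Call:
apply_moves(plan=[-0.001,-0.02,0,0,0,0,0,0])

```text
time_s: 27.9
position: [0.5858, 0.1465, 0.1073]
tcp_rot: [[0.084, 0.996, 0.004], [0.996, -0.084, 0.01], [0.01, 0.003, -1.0]]
force: [3.0, 19.6, 1.6]
opening: 0.008
grasp_force: 9.6
```

Call:
apply_moves(plan=[-0.001,-0.018,0,0,0,0,0,0,0,0,0,0])

```text
time_s: 28.28
position: [0.5858, 0.1464, 0.1073]
tcp_rot: [[0.084, 0.996, 0.004], [0.996, -0.084, 0.011], [0.011, 0.003, -1.0]]
force: [2.9, 21.1, 2.3]
opening: 0.002
grasp_force: 10.7
```

Call:
apply_moves(plan=[0.03,0.3,0,0,0.05,0.6,0,0,0,0,0.8,0,0,0,0.9,0,-0.07,-0.8,0.9,0,-0.07,-0.8,0,0,0,0,0,0,0,0,0,0])

```text
time_s: 29.28
position: [0.5808, 0.1046, 0.2358]
tcp_rot: [[0.082, 0.997, -0.003], [0.997, -0.082, -0.001], [-0.001, -0.003, -1.0]]
force: [-0.0, -0.4, 0.5]
opening: 0.006
grasp_force: 0.0
```

```bash
python3 c.py
python3 - <<'E'
from h import *
s=bot.read_state()
im,d=bot.capture("wrist"); cv2.imwrite("pics/w5.png",im[:,:,::-1]); P=deproj("wrist",d,s)
y=np.radians(-4.7);R=np.array([[np.cos(y),-np.sin(y)],[np.sin(y),np.cos(y)]])
q=(P[...,:2]-[.580,.084])@R*1000;z=P[...,2]*1000
for yy in range(-100,108,4):
    m=(abs(q[...,1]-yy)<2)&(abs(q[...,0])<7)&(z>60)&(z<125)
    if m.sum()>3: print((yy,int(np.percentile(z[m],90).round())),end=" ")
E
```

```text
dock xy mm [-0.9 20.6] z 0.2358 F dock [-0.  -0.4] 0.5 0.006 29.275
(-44, 67) (-36, 79) (-32, 78) (-20, 107) (-16, 109) (-12, 109) (-8, 109) (-4, 108) (0, 108) (4, 109) (8, 108) (12, 108) (16, 108) (20, 108) (24, 104) (28, 78) (32, 78) (36, 78) (44, 119) (48, 119) (52, 118) (56, 103) (60, 94) (64, 83) (68, 75) (72, 72)
```

View pics/w5.png

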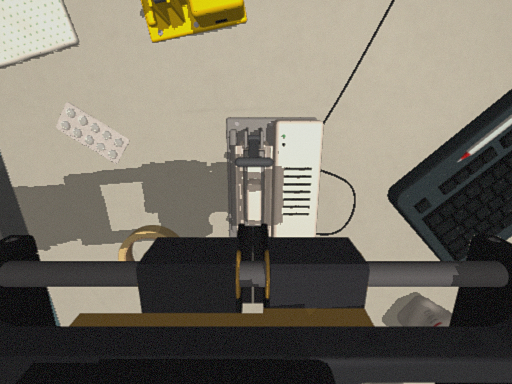

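The left bar is home at (253,161), but the right bar is hidden by the gripper. I'll move aside to check it and the seating height.

Call:
apply_moves(plan=[-0.07,-0.8,0,0,-0.07,-0.8,0,0,-0.07,-0.8,0,0,0,0,0,0,0,0,0,0,0,0,0,0])

```text
time_s: 30.08
position: [0.5711, -0.0135, 0.2365]
tcp_rot: [[0.079, 0.997, -0.001], [0.997, -0.079, 0.0], [0.0, -0.001, -1.0]]
force: [0.8, 0.4, -0.5]
opening: 0.002
grasp_force: 0.0
```

```bash
python3 c.py
python3 - <<'E'
from h import *
s=bot.read_state()
im,d=bot.capture("wrist"); P=deproj("wrist",d,s)
y=np.radians(-4.7);R=np.array([[np.cos(y),-np.sin(y)],[np.sin(y),np.cos(y)]])
q=(P[...,:2]-[.580,.084])@R*1000;z=P[...,2]*1000
for yy in range(-80,80,4):
    m=(abs(q[...,1]-yy)<2)&(abs(q[...,0])<7)&(z>60)&(z<125)
    if m.sum()>3: print((yy,round(float(np.median(z[m])),1),round(float(z[m].max()),1)),end=" ")
for a,b,c in((36,80,58),): 
    m=(q[...,0]>a)&(q[...,0]<b)&(abs(q[...,1])<80)&(z>50)&(z<64); print("housing",np.median(z[m]),c)
m=(abs(q[...,0])<6)&(abs(q[...,1])<18)&(z>98)&(z<118); print("tab",np.median(z[m]))
A=np.c_[q[m],np.ones(m.sum())]; print(np.linalg.lstsq(A,z[m],rcond=None)[0])
for sg in(1,-1):
    m=(abs(q[...,0])<18)&(abs(q[...,1]*sg-48)<10)&(z>108)&(z<125); print("bar",sg,np.percentile(q[m][:,1],[2,50,98]),np.percentile(z[m],95))
E
```

```text
dock xy mm [ -0.9 -97.9] z 0.2365 F dock [0.7 0.4] -0.5 0.002 30.075
(-72, 70.9, 71.8) (-68, 72.7, 75.7) (-64, 81.0, 86.4) (-60, 95.0, 100.0) (-56, 104.2, 105.3) (-52, 118.8, 120.7) (-48, 118.1, 121.9) (-44, 67.2, 118.4) (-40, 66.0, 67.6) (-36, 77.8, 79.7) (-32, 78.1, 79.9) (-28, 77.7, 79.3) (-24, 78.0, 79.9) (-20, 106.8, 108.5) (-16, 107.8, 109.4) (-12, 107.7, 109.5) (-8, 107.7, 109.0) (-4, 107.7, 109.1) (0, 107.5, 109.5) (4, 107.5, 109.5) (8, 107.5, 109.2) (12, 107.5, 109.3) (16, 107.5, 109.4) (20, 107.1, 108.5) (24, 104.5, 106.5) (28, 77.5, 79.4) (32, 77.7, 79.2) (36, 77.6, 79.2) (40, 71.4, 77.8) (44, 114.8, 119.0) (48, 117.5, 120.2) (52, 115.3, 119.5) (60, 88.9, 94.0) (64, 80.2, 83.9) (68, 72.3, 75.8) (72, 71.0, 71.9) housing 58.485430197545455 58
tab 107.70226352317746
[-5.68491062e-04 -4.04423995e-03  1.07649287e+02]
bar 1 [42.96257481 46.97808193 52.70043863] 119.43729829922958
bar -1 [-53.91061638 -49.48390943 -45.08536589] 120.2372411354626
```

Both bars are at their stops, 96.5 mm apart (96 expected). The tab is level, and its top matches home once the view's height bias of about 1.5 mm, seen on the bars too, is taken off. Handing in.

```bash
python3 -c "
from rig import bot
print(bot.hand_in())"
```

```text
the job is handed in; nothing more can be done
None
```

The job is handed in, but `hand_in()` gave no verdict: the module was let go on the contacts with both levers open, then the right and the left lever were each pressed home with about 21 N. The final wrist view showed both bars at their stops and the module level; its raw tab-top height was 1.7 mm above nominal (limit 2.2 mm), mostly camera bias.

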